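Roll a media bottle up onto the bottle roller and switch it on

ROBOT

A 7-joint arm with a two-finger parallel gripper is mounted at the origin on a cart in front of the work surface, level with it; the furniture and walls round the work are solid. World frame = base frame: x ahead of the robot, y to its left, z up, the work surface at z = 0. Lengths are in m, angles in rad, forces in N, time in s.
With the tool pointing down it reaches from about 0.4 to 0.875 m from the base axis. Payload 19.3 kg.
Tool frame: the origin (TCP) lies at the very end of the fingers, on their centre line; the grasp point (between the pads) lies 19 mm behind it; z points along the fingers, y is the line along which they close (so a half turn about z gives the same grasp; the last joint's range is limited). The gripper opens to 85 mm and grips with 20 to 120 N. Pads are 22 mm wide; open, the fingers measure 114 mm over their backs; the gripper's body (76 mm by 85 mm) begins 54 mm behind the grasp point. The pads swing forward as they close: fully open they stand 13 mm farther back than shut.
Start: joints at [-1.396, 0.521, -0.036, 1.599, 0.021, 1.021, -0.113], TCP at [0.151, 0.606, 0.231] pointing down, gripper open.
Joint ranges: [-2.91, 2.91], [-0.3, 2.13], [-1.5, 1.42], [0.17, 2.43], [-1.26, 4.41], [0.16, 1.93], [-2.52, 2.52]. Speed limits (rad/s): [1.89, 1.89, 2.39, 2.39, 3.01, 3.01, 3.01].

INTERFACE

Orientations are given as [roll, pitch, yaw] about the fixed x, y, z axes, in that order (R = Rz(yaw) Ry(pitch) Rx(roll)).
In Python, from workcell import monitor, optics, job_done gives the robot as it stands.
- The arm moves only by the shell command python3 -m handwheel 'ROWS' [FORCE]. ROWS is JSON, a list of rows, each an object of numbers: "dx", "dy", "dz": the shift along the tool's x, y, z in cm; "wx", "wy", "wz": the turn, a rotation vector about the tool's x, y, z in rad; "claw": the opening in per cent of the stroke, from 0 (shut) to 100 (fully open). A call has 1 to 8 rows; each row shifts and turns the commanded pose from where the row before left it, along the tool's axes as they then stand; what a row does not reach is not made up. A row lasts 1/8 s, in which the tool goes at most 62.5 mm and 10.7 degrees, less where a joint would pass 70% of its speed; a pose out of reach is approached as far as the arm can. A call with a gripper value outside its range is refused whole. The fingers move at their own pace and stop on an object; FORCE is the grip in N (left out, the last holds). Time passes only in rows, so rows that do not move let the fingers close. It gives the time, the measured TCP pose, the force, the opening and the grip force at its end, in the units of the state.
- monitor.observe(): the state, without advancing time (a new reading comes with each control period).
- optics.grab_frame(name): name is "scene" or "top"; returns a dict with "frame" (420x560x3 uint8, blue, green, red), "fovy" (degrees; the focal length in pixels is half the picture's height over the tangent of half this angle, whatever the lens; pixels are square), "cx", "cy" (the principal point, pixels), "k1" (the pictures are not rectified: a ray, as slopes to the right and down, at radius r is drawn at 1 + k1 r^2 times it, then the intrinsics apply), "R" (3x3) and "t" (3): a world point X has camera coordinates R X + t. Camera axes: x right, y down, z forward; pixel columns grow to the right and rows downward; lengths in m; the calibration is good to about 2 mm. A picture is of the moment at which its call begins. There is no depth.
- job_done(): hands the job in; it is judged then, once.
Trained networks look in the newest picture that a camera, given by its name, has taken for a name from the list of things; names that differ only in an ending like _2 or _b are one class to them, and where a whole thing is asked for, a point or a joint stands for the part that bears it (a point fixed in the world has none). Each returns a list of dicts, best first, with "p" (0 to 1); they miss things now and then, are a little off and sometimes report something else, mostly with a low value. They report only what shows in the picture. A call takes as long as a camera call.
- optics.masks_of(name, camera): "region" (420x560 bool, what is visible of it) and "rect" ([left, top, width, height] in pixels, round what is visible of it).
The state is a dict: "clock": time; "qpos": joint angles; "qd": joint speeds; "joint_efforts": joint torques, N m; "position": TCP position; "tool_rot": TCP orientation; "force": force on the tool from outside, world axes, zero at the start; "moment": the same for the moment, N m; "grip_width": finger opening in m; "finger_force": force on a finger pad.
Only numpy, scipy, OpenCV 4.12 (cv2) and the standard library are available. Lean on these libraries where they do the work, as an engineer would, in place of code of your own. Each camera call takes 0.05 s, during which the arm holds its last target. There are 200 camera calls.

TASK

The capped media bottle lies on its side at the foot of the bottle roller's loading ramp. Without grasping or lifting it, gently push it up the ramp with the fingers, slowly and without letting it roll back, until it drops into the cradle between the two rollers at the top; then start the machine by pressing the raised far half of its rocker switch fully down with a fingertip. Leave the other things on the bench where they are.

Things in the scene. Friction and masses are not known exactly. Their poses are not given: they have to be found in the camera images.
- bottle_roller: Bench bottle roller, white, fixed to the bench. Origin on the bench (z = 0) below the cradle line, midway between the side cheeks; x points up the ramp, away from the robot (yaw varies), y left. Cheeks 70 mm high at y = +-78 to 88 mm, x = -50 to 56 mm; drive housing 60 mm high, same x, y = 78 to 152 mm. Backstop bar (8 mm thick, 60 mm high) at x = 46 mm.
- ramp (a point): Ramp surface, middle of its foot. x points up the 10 degree slope, y left, z square to it. Smooth aluminium (friction about 0.35), 121 mm long, 150 mm between 14 mm high edge guides, from 5 to 26 mm above the bench (bottle_roller x = -150 to -31 mm), a rounded lip 6 mm high along its foot. The bottle's axis is at z = 28 mm here all the way up.
- cradle (a point): Where the bottle's axis lies at rest in the cradle, 53 mm above the bench, midway between the cheeks. Axes as bottle_roller. The two rubber-tyred rollers (20 mm diameter, slight friction) have their axes along y at x = -18 and +18 mm, 34 mm lower. Once the bottle's axis has passed x = -18 mm it drops in by itself, 4.5 mm lower.
- media_bottle: Clear round bottle, orange screw cap, 56 mm diameter, 110 mm long, 0.11 to 0.22 kg, lying across the ramp's foot against the lip, base to the left, cap to the right; it rolls freely. Origin in the centre of its base, z along its axis to the cap. Its straight round part runs from z = 4 to 74 mm, then it narrows to the 34 mm cap.
- bottle_mid (a point): Point on the bottle's axis in the middle of its straight round part, 40 mm from the base, near its centre of mass: push level with it or up to 10 mm lower, square to the axis.
- rocker_far (a point): Top of the rocker's raised far half, 16 mm beyond its pivot; press straight down. Grey rocker in a black frame on the drive housing's top, 44 mm along the machine's x, 28 mm wide, pivot at bottle_roller x = -16, y = 121, z = 61 mm. Off: near half level, far half rises to 72 mm above the bench at its end. Fully on: far half level, its top 66 mm above the bench, near half raised.
- rocker (a joint): Angle of the rocker switch: 0 off (far half up), 0.28 rad fully on (far half level). It has friction (about 4 N at point rocker_far), no spring, and stays where it is left.
- oil_bottle: Amber bottle with black cap, 47 mm diameter, 96 mm tall, standing behind the machine; leave alone. Origin under its centre.
- beaker: Small glass beaker, 53 mm diameter, 70 mm tall, right of the rollers; leave alone. Origin under its centre.
- timer: Bench timer, 44x68x50 mm, left of the ramp near the front edge; leave alone. Origin under its centre.
- marker: Felt marker lying on the bench at the front edge, right of the ramp, 135 mm long, 17 mm thick; leave alone. Origin under its middle.

How it is judged:
By the outcome, as a careful person would: the job done as asked, in the order asked, and still so for the second after the job is handed in, with the robot touching nothing.
It also fails if it takes over 42 s, if anything falls off the work surface, if the arm or the gripper's body presses on something with over 40 N, if the wrist force passes 120 N, or if a joint passes its speed limit or range.

## Working session

There is one attempt and no reset: what is moved stays moved. The work goes in short steps, Python scripts to look and compute and a shell command to move; the robot and the scene stay as the last step left them, time stands still between calls to the robot, and variables do not carry over. Pictures are saved under pics/ and viewed, at most 10 in all, crops included, and the job is handed in when it is done.

```bash
mkdir -p pics; cat > h.py <<'E'
import numpy as np, cv2
from workcell import monitor, optics, job_done
def K(f):
    fl=210/np.tan(np.radians(f["fovy"])/2); return fl
def ray(f,u,v):
    fl=K(f); d=np.array([(u-f["cx"])/fl,(v-f["cy"])/fl]); s=d.copy()
    for _ in range(30): s=d/(1+f["k1"]*(s@s))
    R=np.array(f["R"]);t=np.array(f["t"])
    return -R.T@t, R.T@np.array([s[0],s[1],1])
def onz(f,u,v,z):
    c,r=ray(f,u,v); return c+r*(z-c[2])/r[2]
def proj(f,X):
    p=np.array(f["R"])@np.array(X)+np.array(f["t"]); s=p[:2]/p[2]; s=s*(1+f["k1"]*(s@s)); return s*K(f)+[f["cx"],f["cy"]]
E
python3 - <<'E'
from h import *
s=monitor.observe(); print(s["clock"],s["position"],s["tool_rot"],s["force"])
for c in("scene","top"):
    f=optics.grab_frame(c); cv2.imwrite(f"pics/{c}0.png",f["frame"])
    C,_=ray(f,280,210); print(c,C)
    for n in("bottle_roller","media_bottle","rocker_far","timer","oil_bottle","beaker","marker"):
        for m in optics.masks_of(n,c)[:1]:
            y,x=np.nonzero(m["region"]); print(n,round(m["p"],2),m["rect"],x.mean().round(1),y.mean().round(1))
E
```

```text
0.0 [0.1514343  0.60603378 0.2307246 ] [-3.14046306e+00  7.30849547e-05  2.89674151e+00] [ 0.88774839 -0.66561712  0.20354295]
scene [-0.40156347 -0.84754247  0.66038219]
bottle_roller 0.75 [203.4, 197.0, 91.0, 59.9] 253.0 223.2
media_bottle 0.62 [205.0, 223.0, 40.6, 24.6] 224.8 233.5
rocker_far 0.48 [219.5, 193.9, 15.2, 10.0] 227.3 200.2
timer 0.6 [159.3, 221.8, 19.3, 24.4] 167.4 235.6
oil_bottle 0.77 [311.5, 190.2, 16.1, 33.1] 318.0 205.2
beaker 0.73 [350.6, 232.4, 28.6, 28.5] 362.8 245.1
marker 0.61 [262.8, 287.7, 44.2, 29.0] 285.9 301.6
top [0.46347307 0.06301103 1.10814864]
bottle_roller 0.89 [199.4, 171.4, 92.2, 85.7] 248.4 207.7
media_bottle 0.97 [235.6, 237.4, 43.1, 25.3] 256.4 249.1
rocker_far 0.62 [207.3, 194.3, 9.0, 18.5] 209.9 204.4
timer 0.69 [194.9, 276.3, 33.1, 21.1] 208.9 285.8
oil_bottle 0.62 [270.4, 120.7, 16.3, 20.9] 275.5 128.5
beaker 0.76 [356.3, 160.6, 25.4, 17.9] 368.4 171.6
marker 0.61 [345.8, 284.0, 53.2, 7.0] 370.1 286.9
```

View pics/top0.png

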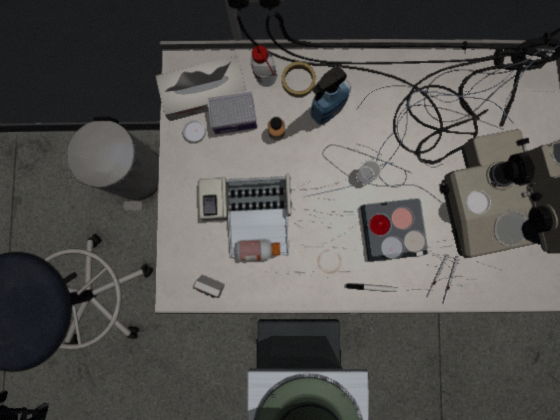

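View pics/scene0.png

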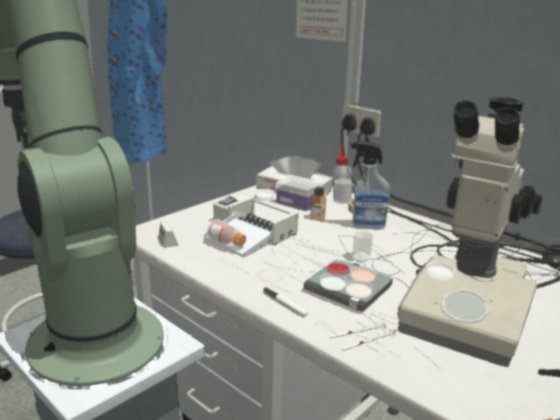

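The top view shows the machine around px (245,210), with the rocker at (210,205), the bottle at the ramp foot (257,250) and the timer at (209,286). In the scene view the bottle is at (225,234). I'll enlarge the machine to fit its pose.

```bash
python3 - <<'E'
from h import *
f=optics.grab_frame("top"); im=f["frame"][165:300,185:300]
cv2.imwrite("pics/crop.png",cv2.resize(im,None,fx=5,fy=4.4,interpolation=cv2.INTER_CUBIC) if 0 else cv2.resize(im[:120],None,fx=5,fy=5,interpolation=cv2.INTER_CUBIC))
for n,u,v,z in(("rocker",209.9,204.4,.066),("bottle",257,250,.033),("timer",208.9,285.8,.03),("fr",287,257,0.005),("fl",230,257,.005)): print(n,onz(f,u,v,z).round(4))
E
```

```text
rocker [0.5867 0.2513 0.066 ]
bottle [0.4696 0.1314 0.033 ]
timer [0.3761 0.2575 0.03  ]
fr [0.4509 0.0524 0.005 ]
fl [0.451  0.2059 0.005 ]
```

View pics/crop.png

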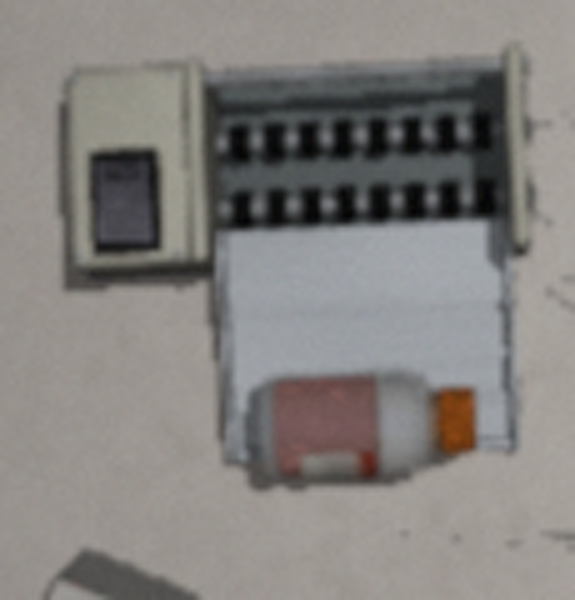

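```bash
cat > fit.py <<'E'
from h import *
from scipy.optimize import least_squares
f=optics.grab_frame("top")
P=[(76,68,56,152,60),(80,270,-50,152,60),(525,43,56,-88,70),(528,250,-50,-88,70),(210,262,-50,78,70),(125,200,-16,121,63),(228,462,-150,75,12),(515,450,-150,-77,12),(201,64,56,83,70)]
P=np.array(P,float); uv=np.c_[185+(P[:,0]+.5)/5-.5,165+(P[:,1]+.5)/5-.5]; M=P[:,2:]/1000
def W(q,m): c,s=np.cos(q[2]),np.sin(q[2]); return np.array([q[0]+c*m[0]-s*m[1],q[1]+s*m[0]+c*m[1],m[2]])
r=lambda q:np.concatenate([proj(f,W(q,m))-w for m,w in zip(M,uv)])
o=least_squares(r,[.6,.13,0],loss="soft_l1",f_scale=.5); q=o.x
print(q,r(q).reshape(-1,2).round(1).tolist())
print("rocker_far",W(q,[0,.121,.069]),"lip",W(q,[-.15,0,0]))
# bottle: base & cap end, axis z~.034
for n,cu,cv in(("base",258,432),("cap",475,420),("shoulder",385,428),("basenear",258,470),("basefar",258,385)):
    w=onz(f,185+(cu+.5)/5-.5,165+(cv+.5)/5-.5,.035); d=w[:2]-q[:2]; c,s=np.cos(q[2]),np.sin(q[2]); print(n,w.round(4),"machine",(c*d[0]+s*d[1]).round(4),(-s*d[0]+c*d[1]).round(4))
E
python3 fit.py; cp h.py /dev/null
```

```text
[0.60534238 0.13131801 0.02944645] [[-1.9, -0.2], [-2.2, -0.2], [0.2, 1.1], [1.0, 0.6], [-0.2, 0.2], [0.3, 0.3], [1.0, -0.8], [0.3, -0.1], [-1.1, -1.0]]
rocker_far [0.60177987 0.25226555 0.069     ] lip [0.4554074  0.12690168 0.        ]
base [0.467  0.1859 0.035 ] machine -0.1367 0.0586
cap [0.4732 0.072  0.035 ] machine -0.1339 -0.0554
shoulder [0.4691 0.1192 0.035 ] machine -0.1366 -0.0081
basenear [0.4472 0.1857 0.035 ] machine -0.1565 0.059
basefar [0.4916 0.1861 0.035 ] machine -0.112 0.0581
```

```bash
python3 -m handwheel '[{"dx":-2.8,"dy":-3.5,"wz":-0.035,"claw":40},{"dx":-2.8,"dy":-3.5,"wz":-0.035,"claw":40},{"dx":-2.8,"dy":-3.5,"wz":-0.035,"claw":40},{"dx":-2.8,"dy":-3.5,"wz":-0.035,"claw":40},{"dx":-2.8,"dy":-3.5,"wz":-0.035,"claw":40},{"dx":-2.8,"dy":-3.5,"wz":-0.035,"claw":40},{"dx":-2.8,"dy":-3.5,"wz":-0.035,"claw":40},{"dx":-2.8,"dy":-3.5,"wz":-0.03,"claw":40}]'
```

```text
schema error: expected keys dx, dy, dz, wx, wy, wz, claw
```

```bash
python3 -m handwheel '[{"dx":-2.8,"dy":-3.5,"dz":0,"wx":0,"wy":0,"wz":-0.035,"claw":40},{"dx":-2.8,"dy":-3.5,"dz":0,"wx":0,"wy":0,"wz":-0.035,"claw":40},{"dx":-2.8,"dy":-3.5,"dz":0,"wx":0,"wy":0,"wz":-0.035,"claw":40},{"dx":-2.8,"dy":-3.5,"dz":0,"wx":0,"wy":0,"wz":-0.035,"claw":40},{"dx":-2.8,"dy":-3.5,"dz":0,"wx":0,"wy":0,"wz":-0.035,"claw":40},{"dx":-2.8,"dy":-3.5,"dz":0,"wx":0,"wy":0,"wz":-0.035,"claw":40},{"dx":-2.8,"dy":-3.5,"dz":0,"wx":0,"wy":0,"wz":-0.035,"claw":40},{"dx":-2.8,"dy":-3.5,"dz":0,"wx":0,"wy":0,"wz":-0.03,"claw":40}]'
```

```text
clock: 1.9
position: [0.3398, 0.3009, 0.2316]
tool_rot: [3.141, 0.0, -3.11]
force: [0.6, 1.1, 0.1]
grip_width: 0.0343
finger_force: 0.0
```

```bash
python3 -m handwheel '[{"dx":-1.7,"dy":-3.9,"dz":0,"wx":0,"wy":0,"wz":0,"claw":40},{"dx":-1.7,"dy":-3.9,"dz":0,"wx":0,"wy":0,"wz":0,"claw":40},{"dx":-1.7,"dy":-3.9,"dz":0,"wx":0,"wy":0,"wz":0,"claw":40},{"dx":-1.7,"dy":-3.9,"dz":0,"wx":0,"wy":0,"wz":0,"claw":40},{"dx":0,"dy":0,"dz":4.3,"wx":0,"wy":0,"wz":0,"claw":40},{"dx":0,"dy":0,"dz":4.3,"wx":0,"wy":0,"wz":0,"claw":40},{"dx":0,"dy":0,"dz":4.3,"wx":0,"wy":0,"wz":0,"claw":40},{"dx":0,"dy":0,"dz":2.5,"wx":0,"wy":0,"wz":0,"claw":40}]'
python3 - <<'E'
from h import *
f=optics.grab_frame("scene"); im=f["frame"][150:290,130:310]
cv2.imwrite("pics/s1.png",cv2.resize(im,None,fx=4,fy=4,interpolation=cv2.INTER_CUBIC)); print(monitor.observe()["position"])
E
```

```text
clock: 2.9
position: [0.4112, 0.148, 0.0757]
tool_rot: [-3.141, -0.001, -3.111]
force: [0.0, 0.2, 0.3]
grip_width: 0.0343
finger_force: 0.0
[0.41039509 0.1476912  0.07378306]
```

View pics/s1.png

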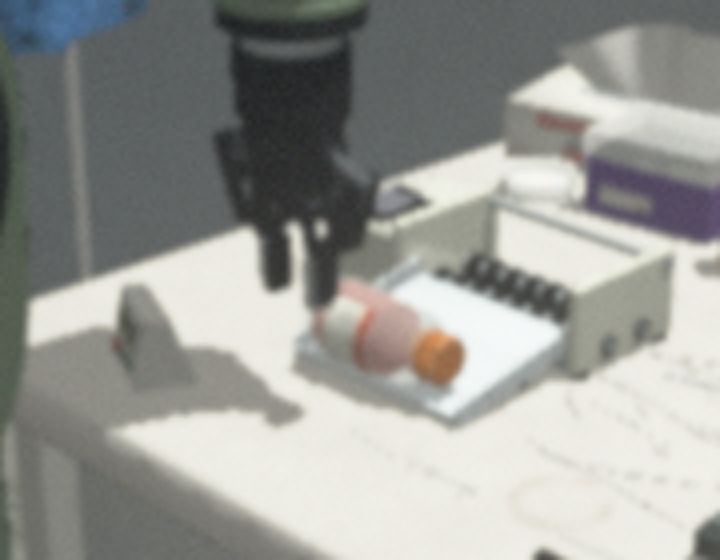

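The fingers (crop (275,280) and (320,300)) hang just behind the bottle, clear of the timer. Next I lower them and ease forward to contact.

```bash
python3 -m handwheel '[{"dx":0,"dy":-0.2,"dz":2.0,"wx":0,"wy":0,"wz":0,"claw":40},{"dx":0,"dy":0,"dz":2.0,"wx":0,"wy":0,"wz":0,"claw":40},{"dx":0,"dy":0,"dz":1.1,"wx":0,"wy":0,"wz":0,"claw":40},{"dx":0,"dy":0,"dz":0,"wx":0,"wy":0,"wz":0,"claw":40},{"dx":-0.4,"dy":0,"dz":0,"wx":0,"wy":0,"wz":0,"claw":40},{"dx":-0.4,"dy":0,"dz":0,"wx":0,"wy":0,"wz":0,"claw":40},{"dx":-0.3,"dy":0,"dz":0,"wx":0,"wy":0,"wz":0,"claw":40},{"dx":-0.3,"dy":0,"dz":0,"wx":0,"wy":0,"wz":0,"claw":40}]'
```

```text
clock: 3.95
position: [0.4261, 0.1467, 0.0264]
tool_rot: [3.142, 0.0, -3.111]
force: [-0.1, 0.2, 0.3]
grip_width: 0.034
finger_force: 0.0
```

```bash
python3 -m handwheel '[{"dx":-0.3,"dy":0,"dz":0.2,"wx":0,"wy":0,"wz":0,"claw":40},{"dx":-0.3,"dy":0,"dz":0.1,"wx":0,"wy":0,"wz":0,"claw":40},{"dx":-0.3,"dy":0,"dz":0,"wx":0,"wy":0,"wz":0,"claw":40},{"dx":-0.3,"dy":0,"dz":-0.05,"wx":0,"wy":0,"wz":0,"claw":40}]'
```

```text
clock: 4.45
position: [0.4378, 0.147, 0.0237]
tool_rot: [-3.141, -0.0, -3.111]
force: [-0.6, -0.1, 0.6]
grip_width: 0.0341
finger_force: 0.6
```

```bash
python3 -m handwheel '[{"dx":-0.35,"dy":0,"dz":-0.06,"wx":0,"wy":0,"wz":0,"claw":40},{"dx":-0.35,"dy":0,"dz":-0.06,"wx":0,"wy":0,"wz":0,"claw":40},{"dx":-0.35,"dy":0,"dz":-0.06,"wx":0,"wy":0,"wz":0,"claw":40},{"dx":-0.35,"dy":0,"dz":-0.06,"wx":0,"wy":0,"wz":0,"claw":40},{"dx":-0.35,"dy":0,"dz":-0.06,"wx":0,"wy":0,"wz":0,"claw":40},{"dx":-0.35,"dy":0,"dz":-0.06,"wx":0,"wy":0,"wz":0,"claw":40}]'
python3 - <<'E'
from h import *
f=optics.grab_frame("top"); im=f["frame"][165:285,185:300]
cv2.imwrite("pics/t2.png",cv2.resize(im,None,fx=5,fy=5,interpolation=cv2.INTER_CUBIC)); print(monitor.observe()["position"])
E
```

```text
clock: 5.2
position: [0.459, 0.1477, 0.0275]
tool_rot: [3.142, 0.0, -3.111]
force: [-1.0, -0.2, 1.0]
grip_width: 0.0344
finger_force: 0.7
[0.45951198 0.14767437 0.02753774]
```

View pics/t2.png

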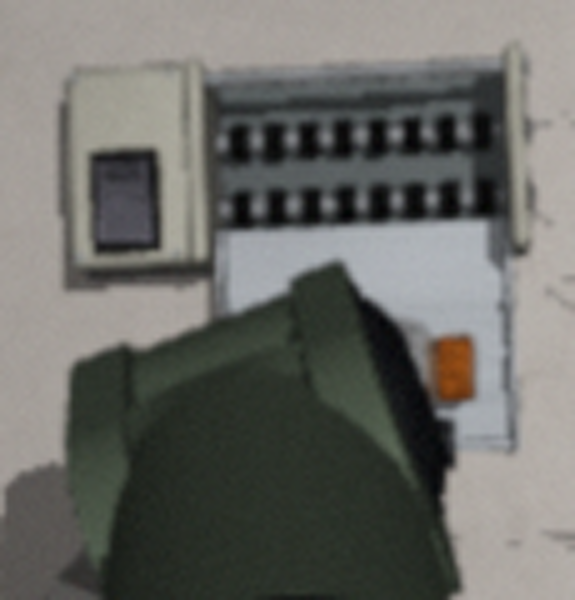

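The cap has moved from (455,420) to (455,368) in the crop, so the bottle is going straight up with contact held.

```bash
python3 -m handwheel '[{"dx":-0.35,"dy":0,"dz":-0.06,"wx":0,"wy":0,"wz":0,"claw":40},{"dx":-0.35,"dy":0,"dz":-0.06,"wx":0,"wy":0,"wz":0,"claw":40},{"dx":-0.35,"dy":0,"dz":-0.06,"wx":0,"wy":0,"wz":0,"claw":40},{"dx":-0.35,"dy":0,"dz":-0.06,"wx":0,"wy":0,"wz":0,"claw":40},{"dx":-0.35,"dy":0,"dz":-0.06,"wx":0,"wy":0,"wz":0,"claw":40},{"dx":-0.35,"dy":0,"dz":-0.06,"wx":0,"wy":0,"wz":0,"claw":40},{"dx":-0.35,"dy":0,"dz":-0.06,"wx":0,"wy":0,"wz":0,"claw":40},{"dx":-0.35,"dy":0,"dz":-0.06,"wx":0,"wy":0,"wz":0,"claw":40}]'
python3 -m handwheel '[{"dx":-0.35,"dy":0,"dz":-0.06,"wx":0,"wy":0,"wz":0,"claw":40},{"dx":-0.35,"dy":0,"dz":-0.06,"wx":0,"wy":0,"wz":0,"claw":40},{"dx":-0.35,"dy":0,"dz":-0.06,"wx":0,"wy":0,"wz":0,"claw":40},{"dx":-0.35,"dy":0,"dz":-0.06,"wx":0,"wy":0,"wz":0,"claw":40},{"dx":-0.35,"dy":0,"dz":-0.06,"wx":0,"wy":0,"wz":0,"claw":40},{"dx":-0.35,"dy":0,"dz":-0.06,"wx":0,"wy":0,"wz":0,"claw":40},{"dx":-0.35,"dy":0,"dz":-0.06,"wx":0,"wy":0,"wz":0,"claw":40},{"dx":-0.35,"dy":0,"dz":-0.06,"wx":0,"wy":0,"wz":0,"claw":40}]'
python3 - <<'E'
from h import *
f=optics.grab_frame("top"); im=f["frame"][165:285,185:300]
g=optics.grab_frame("scene")["frame"][175:265,190:305]
a=cv2.resize(im,None,fx=3.4,fy=3.4,interpolation=cv2.INTER_CUBIC);b=cv2.resize(g,(391,408*90//120),interpolation=cv2.INTER_CUBIC)
b=np.vstack([b,np.zeros((a.shape[0]-b.shape[0],391,3),np.uint8)])
cv2.imwrite("pics/t3.png",np.hstack([a,b])); print(monitor.observe()["position"])
E
```

```text
clock: 6.25
position: [0.487, 0.1484, 0.0322]
tool_rot: [-3.142, -0.0, -3.111]
force: [-0.9, 0.7, 1.0]
grip_width: 0.0343
finger_force: 0.7
clock: 7.25
position: [0.515, 0.1493, 0.037]
tool_rot: [-3.142, -0.0, -3.111]
force: [-1.1, 0.0, 0.9]
grip_width: 0.0338
finger_force: 0.7
[0.51525207 0.14933855 0.03707269]
```

View pics/t3.png

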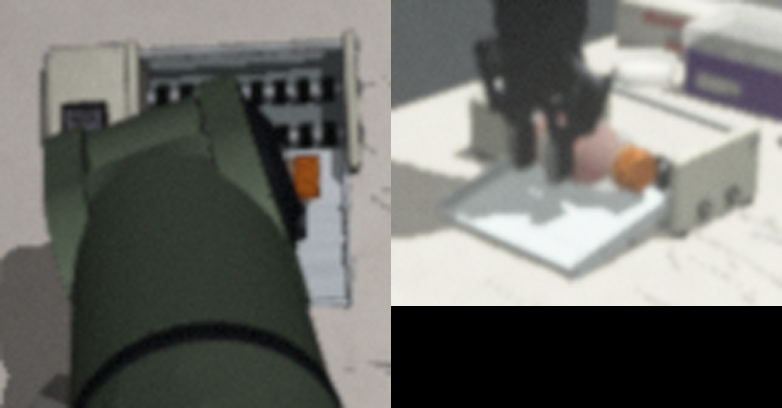

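The bottle is near the ramp top, still square: cap at (307,177) in the left half. I'll carry on gently over the near roller.

```bash
python3 -m handwheel '[{"dx":-0.35,"dy":0,"dz":-0.06,"wx":0,"wy":0,"wz":0,"claw":40},{"dx":-0.35,"dy":0,"dz":-0.06,"wx":0,"wy":0,"wz":0,"claw":40},{"dx":-0.35,"dy":0,"dz":-0.06,"wx":0,"wy":0,"wz":0,"claw":40},{"dx":-0.35,"dy":0,"dz":-0.06,"wx":0,"wy":0,"wz":0,"claw":40},{"dx":-0.35,"dy":0,"dz":-0.06,"wx":0,"wy":0,"wz":0,"claw":40},{"dx":-0.3,"dy":0,"dz":-0.06,"wx":0,"wy":0,"wz":0,"claw":40},{"dx":-0.3,"dy":0,"dz":-0.06,"wx":0,"wy":0,"wz":0,"claw":40},{"dx":-0.2,"dy":0,"dz":0,"wx":0,"wy":0,"wz":0,"claw":40}]'
python3 -m handwheel '[{"dx":-0.2,"dy":0,"dz":0,"wx":0,"wy":0,"wz":0,"claw":40},{"dx":-0.2,"dy":0,"dz":0,"wx":0,"wy":0,"wz":0,"claw":40},{"dx":-0.2,"dy":0,"dz":0,"wx":0,"wy":0,"wz":0,"claw":40},{"dx":-0.2,"dy":0,"dz":0,"wx":0,"wy":0,"wz":0,"claw":40}]'
```

```text
clock: 8.35
position: [0.5404, 0.1502, 0.0412]
tool_rot: [3.142, 0.0, -3.111]
force: [-0.9, 0.6, 0.8]
grip_width: 0.0344
finger_force: 0.7
clock: 8.85
position: [0.5484, 0.1503, 0.0412]
tool_rot: [-3.142, 0.0, -3.112]
force: [-0.9, -0.2, 0.6]
grip_width: 0.0346
finger_force: 0.1
```

```bash
python3 -m handwheel '[{"dx":-0.2,"dy":0,"dz":0,"wx":0,"wy":0,"wz":0,"claw":40},{"dx":-0.2,"dy":0,"dz":0,"wx":0,"wy":0,"wz":0,"claw":40},{"dx":-0.1,"dy":0,"dz":0,"wx":0,"wy":0,"wz":0,"claw":40},{"dx":0,"dy":0,"dz":0,"wx":0,"wy":0,"wz":0,"claw":40}]'
python3 - <<'E'
from h import *
f=optics.grab_frame("top"); im=f["frame"][165:285,185:300]
g=optics.grab_frame("scene")["frame"][175:265,190:305]
a=cv2.resize(im,None,fx=3.4,fy=3.4,interpolation=cv2.INTER_CUBIC);b=cv2.resize(g,(391,408*90//120),interpolation=cv2.INTER_CUBIC)
b=np.vstack([b,np.zeros((a.shape[0]-b.shape[0],391,3),np.uint8)])
cv2.imwrite("pics/t4.png",np.hstack([a,b])); print(monitor.observe()["position"])
E
```

```text
clock: 9.35
position: [0.5533, 0.1505, 0.0412]
tool_rot: [-3.142, 0.0, -3.111]
force: [-0.7, 0.3, -0.1]
grip_width: 0.0344
finger_force: 0.0
[0.55317218 0.15047385 0.04117838]
```

View pics/t4.png

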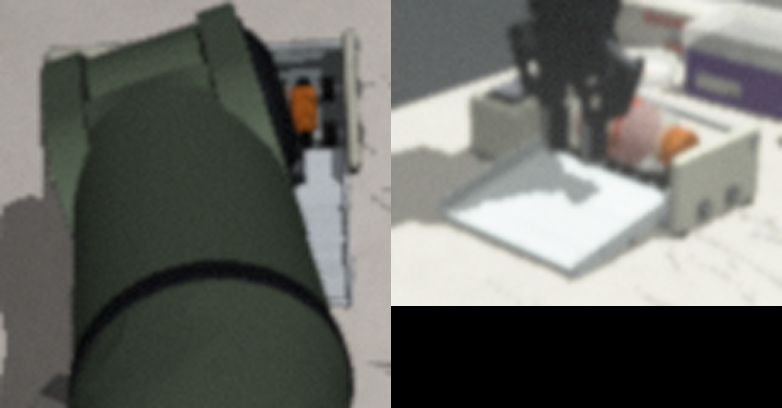

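The bottle sits between the rollers (cap at (303,108)) and the contact force is gone. Now I back off, rise, shut the fingers and go above the rocker.

```bash
python3 -m handwheel '[{"dx":1,"dy":0,"dz":-0.1,"wx":0,"wy":0,"wz":0,"claw":40},{"dx":1.5,"dy":0,"dz":-0.5,"wx":0,"wy":0,"wz":0,"claw":40},{"dx":0.5,"dy":0,"dz":-2.5,"wx":0,"wy":0,"wz":0,"claw":40},{"dx":0,"dy":0,"dz":-4,"wx":0,"wy":0,"wz":0,"claw":40},{"dx":0,"dy":0,"dz":-3,"wx":0,"wy":0,"wz":0,"claw":0},{"dx":-2,"dy":3,"dz":0,"wx":0,"wy":0,"wz":0,"claw":0},{"dx":-3,"dy":3.5,"dz":0,"wx":0,"wy":0,"wz":0,"claw":0},{"dx":-3,"dy":3.5,"dz":0,"wx":0,"wy":0,"wz":0,"claw":0}]'
python3 -m handwheel '[{"dx":0,"dy":0,"dz":0,"wx":0,"wy":0,"wz":0,"claw":0},{"dx":0,"dy":0,"dz":0,"wx":0,"wy":0,"wz":0,"claw":0}]'
```

```text
clock: 10.45
position: [0.6, 0.2531, 0.1428]
tool_rot: [3.141, 0.0, -3.111]
force: [0.1, 0.3, -0.4]
grip_width: 0.0
finger_force: 0.0
clock: 10.7
position: [0.5992, 0.2514, 0.1421]
tool_rot: [-3.141, -0.001, -3.111]
force: [-0.3, -0.7, -0.2]
grip_width: -0.0
finger_force: 0.0
```

```bash
python3 -m handwheel '[{"dx":0,"dy":0,"dz":3,"wx":0,"wy":0,"wz":0,"claw":0},{"dx":0,"dy":0,"dz":2.5,"wx":0,"wy":0,"wz":0,"claw":0},{"dx":0,"dy":0,"dz":0,"wx":0,"wy":0,"wz":0,"claw":0}]'
python3 - <<'E'
from h import *
f=optics.grab_frame("scene");g=f["frame"][170:260,190:310]
cv2.imwrite("pics/s5.png",cv2.resize(g,None,fx=6,fy=6,interpolation=cv2.INTER_CUBIC)); p=monitor.observe()["position"];print(p)
q=[0.6053,0.1313,0.0294]
for n,X in(("tcp",p),("far",[.6018,.2523,.069]),("pivot",[.5858,.2518,.061])): print(n,(proj(f,X)-[190,170])*6)
E
```

```text
clock: 11.08
position: [0.5987, 0.2506, 0.0861]
tool_rot: [-3.14, -0.003, -3.112]
force: [0.8, 0.6, -0.0]
grip_width: 0.0
finger_force: 0.0
[0.59959831 0.25104314 0.08745015]
tcp [246.27490101 134.69445137]
far [248.11730264 168.16969666]
pivot [224.63101664 192.08713072]
```

View pics/s5.png

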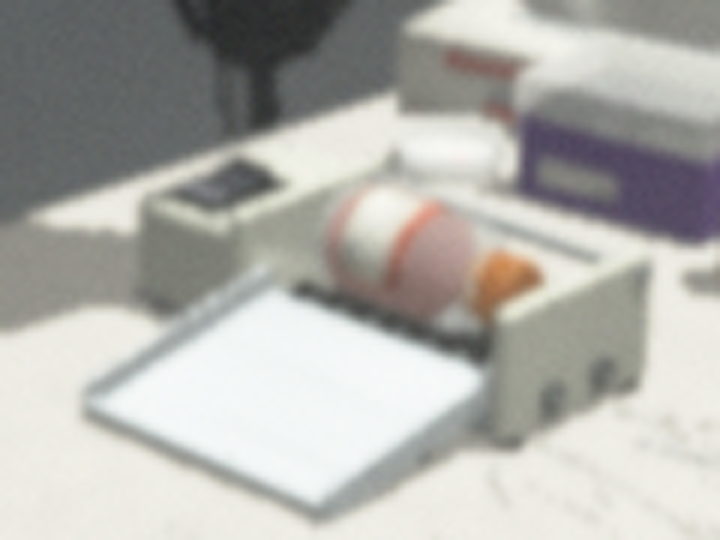

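The bottle lies in the cradle, and the fingertips (about (250,130)) are right above the rocker's raised half (about (245,165)). Pressing down.

```bash
python3 -m handwheel '[{"dx":0,"dy":0,"dz":0.7,"wx":0,"wy":0,"wz":0,"claw":0},{"dx":0,"dy":0,"dz":0.4,"wx":0,"wy":0,"wz":0,"claw":0},{"dx":0,"dy":0,"dz":0.4,"wx":0,"wy":0,"wz":0,"claw":0},{"dx":0,"dy":0,"dz":0.2,"wx":0,"wy":0,"wz":0,"claw":0},{"dx":0,"dy":0,"dz":0.2,"wx":0,"wy":0,"wz":0,"claw":0},{"dx":0,"dy":0,"dz":0,"wx":0,"wy":0,"wz":0,"claw":0}]'
```

```text
clock: 11.88
position: [0.6004, 0.252, 0.0683]
tool_rot: [3.141, 0.0, -3.111]
force: [1.6, -0.3, 3.1]
grip_width: -0.0002
finger_force: 1.3
```

```bash
python3 -m handwheel '[{"dx":0,"dy":0,"dz":0.2,"wx":0,"wy":0,"wz":0,"claw":0},{"dx":0,"dy":0,"dz":0.1,"wx":0,"wy":0,"wz":0,"claw":0},{"dx":0,"dy":0,"dz":0,"wx":0,"wy":0,"wz":0,"claw":0}]';python3 -m handwheel '[{"dx":0,"dy":0,"dz":0.1,"wx":0,"wy":0,"wz":0,"claw":0},{"dx":0,"dy":0,"dz":0,"wx":0,"wy":0,"wz":0,"claw":0}]'
```

```text
clock: 12.25
position: [0.6005, 0.252, 0.0659]
tool_rot: [3.141, 0.001, -3.112]
force: [-0.6, -0.5, 14.8]
grip_width: 0.0001
finger_force: 7.2
clock: 12.5
position: [0.6006, 0.2521, 0.0657]
tool_rot: [3.141, 0.001, -3.112]
force: [-4.7, -2.3, 28.5]
grip_width: -0.0
finger_force: 13.7
```

Firm stop at z = 66 mm with the force rising to 28 N, so the rocker is fully down. Now I lift away and check.

```bash
python3 -m handwheel '[{"dx":0,"dy":0,"dz":-1,"wx":0,"wy":0,"wz":0,"claw":0},{"dx":0,"dy":0,"dz":-4,"wx":0,"wy":0,"wz":0,"claw":0},{"dx":0,"dy":0,"dz":-5,"wx":0,"wy":0,"wz":0,"claw":0},{"dx":2,"dy":4,"dz":-2,"wx":0,"wy":0,"wz":0,"claw":0},{"dx":3,"dy":5,"dz":0,"wx":0,"wy":0,"wz":0,"claw":0},{"dx":3,"dy":5,"dz":0,"wx":0,"wy":0,"wz":0,"claw":0},{"dx":3,"dy":5,"dz":0,"wx":0,"wy":0,"wz":0,"claw":0},{"dx":0,"dy":0,"dz":0,"wx":0,"wy":0,"wz":0,"claw":0}]'
python3 - <<'E'
from h import *
f=optics.grab_frame("top"); im=f["frame"][165:285,185:300]
g=optics.grab_frame("scene")["frame"][175:265,190:305]
a=cv2.resize(im,None,fx=3.4,fy=3.4,interpolation=cv2.INTER_CUBIC);b=cv2.resize(g,(391,408*90//120),interpolation=cv2.INTER_CUBIC)
b=np.vstack([b,np.zeros((a.shape[0]-b.shape[0],391,3),np.uint8)])
cv2.imwrite("pics/t6.png",np.hstack([a,b]))
E
```

```text
clock: 13.5
position: [0.4802, 0.443, 0.1836]
tool_rot: [3.141, -0.003, -3.104]
force: [0.9, -0.8, -0.8]
grip_width: -0.0004
finger_force: 0.0
```

View pics/t6.png

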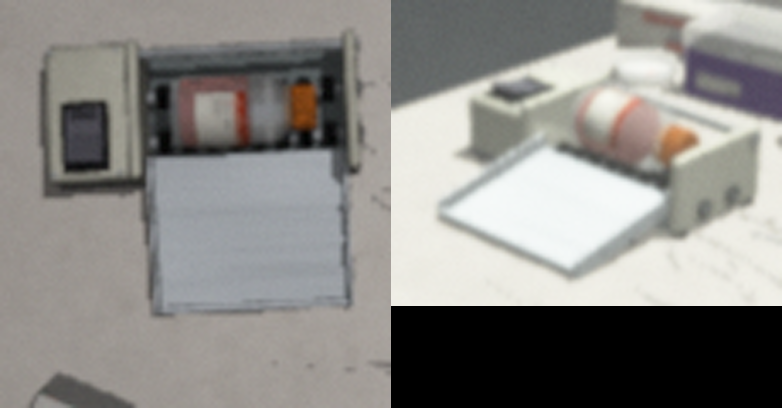

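The bottle lies square in the cradle, from (175,110) to (315,105). The rocker at (85,135) now shows its near half raised, and the timer hasn't moved.

```bash
python3 -c "
from workcell import job_done
print(job_done())"
```

```text
the job is handed in; nothing more can be done
None
```

I pushed the bottle up the ramp until it dropped into the cradle, then pressed the rocker's far half down to its stop (66 mm, 28 N). The arm moved clear, nothing else was touched, and I handed the job in at about 13.6 s.

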